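# Finish the second course of a soldering hearth's brick floor

## Task

Finish the second row of the firebrick floor in the soldering hearth in staggered bond: lay the loose whole brick next in the row, so that it bridges the joint of the back row by half its length, and close the row's right-hand end with the loose half brick, so that both rows end level. Lay them square, tight against the back row and the neighbouring brick, with joints of no more than about 5 mm. These bricks chip easily, so slide them along the pan floor instead of lifting them, keep the laid bricks where they are, and leave the other things alone.

Things in the scene. Friction and masses are not known exactly. Their poses are not given: they have to be found in the camera images.
- hearth: Fixed dark steel pan, floor 16 mm above the bench. Origin: on the bench under the pan's middle; x from the open, rimless front (x = -153 mm) to the back rim (+152), y along the rows to the left rim (side rims at y = -270 and +270), z up. Rims 4 mm thick, 25 mm above the pan floor; a rod handle stands 32 mm out from each side. Yaw varies by up to 9 degrees either way.
- back_left: Buff firebrick 120 x 60 x 30 mm, dry-laid (loose) on the pan floor: left brick of the back row, which stands against the back rim; long side along the row. Origin: centre of its underside; x across its 60 mm width, y along its 120 mm length, z up.
- back_mid: The same kind of brick, middle of the back row; about 1.5 mm joints to its neighbours. Origin: centre of its underside; x across its 60 mm width, y along its 120 mm length, z up.
- back_right: The same kind of brick, right-hand end of the back row; beyond its right end the pan floor is bare as far as the side rim. Origin: centre of its underside; x across its 60 mm width, y along its 120 mm length, z up.
- laid_half: Half brick 60 x 60 x 30 mm, dry-laid: starts the second row at the left rim, against the front of the back row. Origin: centre of its underside; z up, x and y square to its faces.
- laid_full: Brick 120 x 60 x 30 mm, dry-laid: second in the second row, right of laid_half, centred in front of the joint between back_left and back_mid. To its right the second row is still empty. Origin: centre of its underside; x across its 60 mm width, y along its 120 mm length, z up.
- brick: The loose whole brick to be laid, 120 x 60 x 30 mm, about 0.3 kg, lighter and cleaner than the laid ones, lying flat on the bare pan floor in front of the rows and to the right of its place, turned up to about 17 degrees either way. It slides on the pan when pushed. Origin: centre of its underside; x across its 60 mm width, y along its 120 mm length, z up.
- half_brick: The loose half brick to be laid, 60 x 60 x 30 mm, about 0.15 kg, lying flat on the bare pan floor to the right of the loose whole brick, turned up to about 17 degrees either way. It slides on the pan when pushed. Origin: centre of its underside; z up, x and y square to its faces.
- flux_jar: Bystander: green jar with white cap, 52 mm across, 55 mm high, standing on the pan floor in front of the laid part of the second row. Origin: centre of its underside.
- meter: Bystander: black handheld meter 150 x 75 x 36 mm lying on the bench left of the pan. Origin: centre of its underside.
- screen_box: Bystander: open tinplate screening box 90 x 60 x 30 mm on the bench left of the pan. Origin: centre of its underside.
- torch: Bystander: upright blue gas torch, 70 mm across, about 265 mm high with its burner, on the bench right of the pan. Origin: centre of its underside.

How it is judged:
At the end, for the whole second after the job is handed in: Both bricks flat, at rest, square within 4 deg, under 5.5 mm from the back row; whole brick within 10 mm of half lap on back_mid and back_right, under 6.5 mm from laid_full; half brick under 6.5 mm to its right. Laid bricks moved under 12 mm, bystanders under 30 mm (x of brick in the frame of back_mid above -0.0655 m and x of each of brick, half_brick in the frame of back_right above -0.0655 m and x of each of brick, half_brick in the frame of hearth below 0.07 m and z of each of brick, half_brick in the frame of hearth below 0.02 m and angle between each of brick, half_brick's own z axis and vertical below 0.06 rad and linear speed of each of brick, half_brick below 0.01 m/s and angular speed of each of brick, half_brick below 0.1 rad/s and angle between the x axis of brick and the x axis of hearth, either way round below 0.07 rad and (angle between the x axis of half_brick and the x axis of hearth, either way round below 0.07 rad or angle between the x axis of half_brick and the y axis of hearth, either way round below 0.07 rad) and y of brick in the frame of back_mid between -0.07 and -0.05 m and y of brick in the frame of back_right between 0.05 and 0.07 m and y of brick in the frame of laid_full above -0.1265 m and y of half_brick in the frame of brick between -0.0965 and -0.085 m and distance of each of back_left, back_mid, back_right, laid_half, laid_full from where it was at the start of the episode below 0.012 m and distance of each of flux_jar, meter, screen_box, torch from where it was at the start of the episode below 0.03 m); the robot touches nothing.
It fails at once if a brick being laid is lifted more than 15 mm off the pan floor (z of any of brick, half_brick in the frame of hearth above 0.031 m).
It fails at once if a brick that was already laid is shifted more than 12 mm (distance of any of back_left, back_mid, back_right, laid_half, laid_full from where it was at the start of the episode above 0.012 m).
It fails at once if the flux jar, meter, screening box or torch is moved more than 30 mm (distance of any of flux_jar, meter, screen_box, torch from where it was at the start of the episode above 0.03 m).
It also fails if it takes over 70 s, if anything falls off the work surface, if the arm or the gripper's body presses on something with over 40 N, if the wrist force passes 120 N, or if a joint passes its speed limit or range.

## Robot

A 7-joint arm with a two-finger parallel gripper is mounted at the origin on the work surface. World frame = base frame: x ahead of the robot, y to its left, z up, the work surface at z = 0. Lengths are in m, angles in rad, forces in N, time in s.
With the tool pointing down it reaches from about 0.4 to 0.925 m from the base axis. Payload 5.6 kg.
Tool frame: the origin (TCP) lies at the very end of the fingers, on their centre line; the grasp point (between the pads) lies 19 mm behind it (arm.grip_depth is the distance from the TCP to the grasp point, in m); z points along the fingers, y is the line along which they close (so a half turn about z gives the same grasp; the last joint's range is limited). The gripper opens to 85 mm and grips with 20 to 120 N. Pads are 22 mm wide; open, the fingers measure 114 mm over their backs; the gripper's body (76 mm by 85 mm) begins 54 mm behind the grasp point. The pads swing forward as they close: fully open they stand 13 mm farther back than shut.
Start: joints at [1.241, 0.468, -0.012, 1.603, 0.006, 1.071, -0.056], TCP at [0.184, -0.623, 0.201] pointing down, gripper open.
Joint ranges: [-2.53, 2.53], [-0.31, 2.02], [-1.57, 1.55], [0.28, 2.44], [-1.29, 4.43], [0.15, 1.84], [-2.92, 2.92]. Speed limits (rad/s): [2.57, 2.57, 3.14, 3.14, 3.14, 3.14, 3.14].

## Interface

Orientations are given as a unit quaternion [x, y, z, w].
In Python, from rig import arm, cams gives the robot as it stands. The module is installed in compiled form; this text tells all that it offers.
- The arm moves only by the tool carry_out, never from a script. Its argument "targets" is one flat list of numbers, 7 for each row, row after row: the shift along the tool's x, y, z as a fraction of full scale, then the turn, a rotation vector about the tool's x, y, z as a fraction of full scale, then the finger opening in mm, from 0 to 85.4. In form: [tx, ty, tz, ax, ay, az, claw, tx, ty, tz, ax, ay, az, claw, ...]. A call has 1 to 5 rows; each row is the pose to reach, as a shift and turn from the pose commanded when the call began, along the tool's axes at that moment, turning the shorter way round; what a row does not reach only later rows make up. Full scale, the value 1, is 12 cm for a shift and pi rad for a turn. A row lasts 1/12 s, in which the tool goes at most 41.7 mm and 7.16 degrees, less where a joint would pass 70% of its speed; a pose out of reach is approached as far as the arm can. A call with a number of a shift or a turn outside -1 to 1 is refused whole. A call with a gripper value outside its range is refused whole. The fingers move at their own pace and stop on an object; "newtons" is the grip in N (left out, the last holds). Time passes only in rows, so rows that repeat a pose let the fingers close. It gives the time, the measured TCP pose, the force, the opening and the grip force at its end, in the units of the state.
- arm.get_state(): the state, without advancing time (a new reading comes with each control period).
- cams.snapshot(name): name is "scene" or "side" or "wrist"; returns the picture (400x640x3 uint8, blue, green, red); there is no depth.
- cams.camera_info(name): a dict with "mtx" (3x3 intrinsics, pixels), "k1" (the pictures are not rectified: a ray, as slopes to the right and down, at radius r is drawn at 1 + k1 r^2 times it, then the intrinsics apply), "camera_from_world" (4x4, takes a point from world to camera coordinates); the wrist camera has in their place "mount" (4x4, takes a point from camera to tool coordinates, whose origin is the TCP and whose axes are the flange's). Camera axes: x right, y down, z forward; pixel columns grow to the right and rows downward; lengths in m; the calibration is good to about 2 mm. A picture is of the moment at which its call begins: read the wrist's pose just before it. camera_info takes no time and is no camera call.
- arm.hand_in(): hands the job in; it is judged then, once.
The state is a dict: "t": time; "q": joint angles; "qd": joint speeds; "effort": joint torques, N m; "ee_pos": TCP position; "eef_rot": TCP orientation; "contact_force": force on the tool from outside, world axes, zero at the start; "moment": the same for the moment, N m; "width": opening from 0.0 (shut) to 1.0 (fully open); "finger_force": force on a finger pad.
Only numpy, scipy, OpenCV 4.12 (cv2) and the standard library are available. Lean on these libraries where they do the work, as an engineer would, in place of code of your own. Each camera call takes 0.05 s, during which the arm holds its last target. There are 200 camera calls.

## Working session

There is one attempt and no reset: what is moved stays moved. The work goes in short steps, Python scripts to look and compute and a tool call to move; the robot and the scene stay as the last step left them, time stands still between calls to the robot, and variables do not carry over. Pictures are saved under pics/ and viewed, at most 10 in all, crops included, and the job is handed in when it is done.

Besides the shell and the picture viewer there is one more tool, called after "Emit:" as name(argument=value, ...), one argument or row to a line, values as JSON. carry_out: Moves the arm, as the interface text tells. Its arguments: {"type":"object","properties":{"targets":{"type":"array","items":{"type":"number"}},"newtons":{"type":"number"}},"required":["targets"]}

```bash
mkdir -p pics
python3 - <<'E'
from rig import arm,cams
import cv2,numpy as np
np.set_printoptions(precision=4,suppress=True)
s=arm.get_state();print(s)
for n in("scene","side","wrist"):
    print(n,cams.camera_info(n)); cv2.imwrite(f"pics/a_{n}.png",cams.snapshot(n))
E
```

```text
{'t': 0.0, 'q': array([ 1.241 ,  0.4684, -0.0116,  1.6037,  0.006 ,  1.0714, -0.0563]), 'qd': array([-0.0009,  0.0012,  0.0016, -0.0005, -0.0009, -0.0013, -0.0003]), 'effort': array([ -0.0002, -53.237 ,   0.0211, -25.1306,   0.0114,   0.0076,
        -0.    ]), 'ee_pos': array([ 0.1836, -0.6229,  0.2004]), 'eef_rot': array([ 0.9897,  0.1429, -0.0002, -0.0009]), 'contact_force': array([-0.4335,  0.7025,  0.3355]), 'moment': array([ 0.0105,  0.038 , -0.017 ]), 'finger_force': 0.0, 'width': 1.0017417179203632}
scene {'mtx': array([[433.8963,   0.    , 314.4629],
       [  0.    , 433.8963, 206.5606],
       [  0.    ,   0.    ,   1.    ]]), 'k1': -0.05142756697243449, 'camera_from_world': array([[-0.7065,  0.7075, -0.0179,  0.3757],
       [ 0.5788,  0.5631, -0.5899, -0.2528],
       [-0.4072, -0.4271, -0.8073,  1.5969],
       [ 0.    ,  0.    ,  0.    ,  1.    ]])}
side {'mtx': array([[419.6012,   0.    , 318.7821],
       [  0.    , 419.6012, 198.4846],
       [  0.    ,   0.    ,   1.    ]]), 'k1': -0.09358085025513121, 'camera_from_world': array([[-0.9987, -0.049 , -0.0131,  0.5156],
       [-0.0229,  0.6672, -0.7445,  0.0481],
       [ 0.0452, -0.7432, -0.6675,  1.5544],
       [ 0.    ,  0.    ,  0.    ,  1.    ]])}
wrist {'mtx': array([[293.5638,   0.    , 317.0769],
       [  0.    , 293.5638, 198.6936],
       [  0.    ,   0.    ,   1.    ]]), 'k1': -0.011013842727784877, 'mount': array([[-0.0001, -0.9622, -0.2724,  0.0691],
       [ 1.    , -0.0004,  0.001 , -0.0002],
       [-0.0011, -0.2724,  0.9622, -0.1732],
       [ 0.    ,  0.    ,  0.    ,  1.    ]])}
```

View pics/a_scene.png

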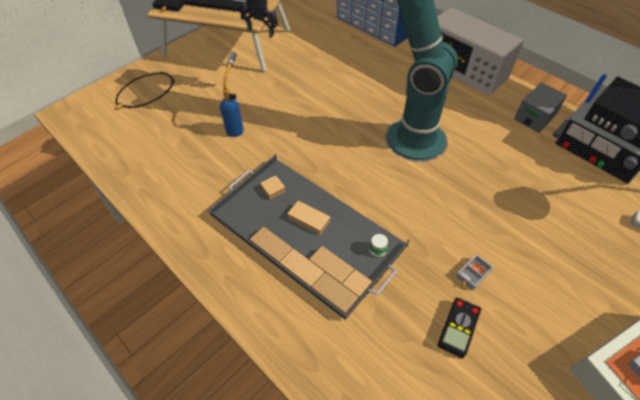

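View pics/a_side.png

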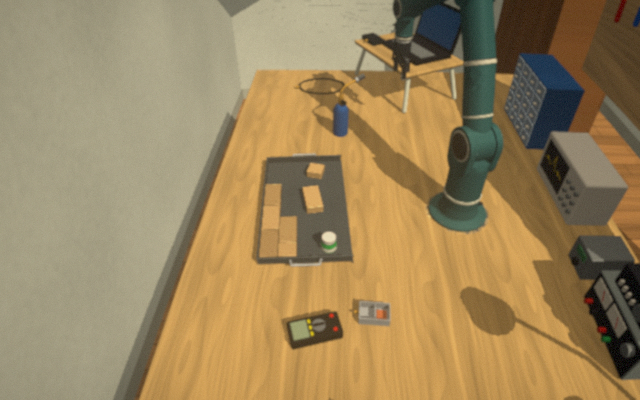

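The scene view shows the pan with corners near (275,158), (211,212), (346,317) and (407,243). The loose brick is at (309,217), the half brick at (272,187) and the jar at (378,245). The torch stands at (232,115), to the right of the pan.

```bash
cat > h.py <<'E'
from rig import arm,cams
import cv2,numpy as np
from scipy.spatial.transform import Rotation as R
np.set_printoptions(precision=4,suppress=True)
def cam(n,s=None):
    c=cams.camera_info(n)
    if n=="wrist":
        s=s or arm.get_state(); T=np.eye(4);T[:3,:3]=R.from_quat(s['eef_rot']).as_matrix();T[:3,3]=s['ee_pos']
        T=np.linalg.inv(T@c['mount'])
    else: T=c['camera_from_world']
    return c['mtx'],c['k1'],T
def pix2w(C,uv,z):
    K,k,T=C; uv=np.atleast_2d(np.float64(uv))
    d=np.array([k,0,0,0.]);n=cv2.undistortPoints(uv[:,None],K,d)[:,0]
    r=np.c_[n,np.ones(len(n))]@T[:3,:3]; o=-T[:3,:3].T@T[:3,3]
    return o+r*((z-o[2])/r[:,2])[:,None]
def w2pix(C,P):
    K,k,T=C
    return cv2.projectPoints(np.float64(P).reshape(-1,3),cv2.Rodrigues(T[:3,:3])[0],T[:3,3],K,np.array([k,0,0,0.]))[0][:,0]
E
python3 - <<'E'
from h import *
C=cam("scene")
print(pix2w(C,[[275,158],[211,212],[346,317],[407,243]],.03))
print("brick,half",pix2w(C,[[309,217],[272,185]],.046)); print("jar",pix2w(C,[378,240],.07)); print("torch",pix2w(C,[233,130],.02), pix2w(C,[[458,345],[475,270]],.03))
im=cv2.imread("pics/a_scene.png")[145:325,195:420]; cv2.imwrite("pics/crop.png",cv2.resize(im,None,fx=3.3,fy=3.3,interpolation=cv2.INTER_CUBIC))
s=arm.get_state();print(R.from_quat(s['eef_rot']).as_matrix())
E
```

```text
[[ 0.4464 -0.2788  0.03  ]
 [ 0.7438 -0.2533  0.03  ]
 [ 0.7002  0.2889  0.03  ]
 [ 0.401   0.2623  0.03  ]]
brick,half [[ 0.5469 -0.0076  0.046 ]
 [ 0.5419 -0.185   0.046 ]]
jar [[0.4754 0.2063 0.07  ]]
torch [[ 0.4555 -0.5047  0.02  ]] [[0.5538 0.5489 0.03  ]
 [0.3364 0.4592 0.03  ]]
[[ 0.9592  0.2829 -0.0005]
 [ 0.2829 -0.9592  0.0012]
 [-0.0001 -0.0013 -1.    ]]
```

Emit:
carry_out(
  targets=[0.58, -1, -0.25, 0, 0, 0, 85, 0.58, -1, -0.25, 0, 0, 0, 85, 0.58, -1, -0.25, 0, 0, 0, 85, 0.58, -1, -0.25, 0, 0, 0, 85],
)

```text
t: 0.48
ee_pos: [0.2186, -0.484, 0.2319]
eef_rot: [0.989, 0.145, 0.0, -0.001]
contact_force: [1.0, -0.4, -0.3]
width: 0.997
finger_force: 0.0
```

Emit:
carry_out(
  targets=[0.75, -1, 0, 0, 0, 0, 85, 0.75, -1, 0, 0, 0, 0, 85, 0.75, -1, 0, 0, 0, 0, 85, 0.75, -1, 0, 0, 0, 0, 85],
)

```text
t: 0.82
ee_pos: [0.27, -0.344, 0.2312]
eef_rot: [0.99, 0.145, -0.0, -0.001]
contact_force: [-0.8, -0.6, -0.1]
width: 0.997
finger_force: 0.0
```

Emit:
carry_out(
  targets=[1, -1, 0, 0, 0, 0, 85, 1, -1, 0, 0, 0, 0, 85, 1, -1, 0, 0, 0, 0, 85, 1, -1, 0, 0, 0, 0, 85, 1, -1, 0, 0, 0, 0, 85],
)

```text
t: 1.23
ee_pos: [0.3531, -0.1927, 0.2317]
eef_rot: [0.989, 0.148, 0.001, -0.0]
contact_force: [-0.2, -0.7, -0.9]
width: 0.999
finger_force: 0.0
```

Emit:
carry_out(
  targets=[1, -1, 0, 0, 0, 0, 85, 1, -1, 0, 0, 0, 0, 85, 1, -1, 0, 0, 0, 0, 85, 1, -1, 0, 0, 0, 0, 85, 1, -1, 0, 0, 0, 0, 85],
)

```text
t: 1.65
ee_pos: [0.4341, -0.0431, 0.232]
eef_rot: [0.989, 0.148, 0.002, -0.001]
contact_force: [0.7, -0.2, 0.2]
width: 0.998
finger_force: 0.0
```

Emit:
carry_out(
  targets=[1, -0.12, 0, 0, 0, 0.06, 85, 1, -0.12, 0, 0, 0, 0.06, 85, 1, -0.12, 0, 0, 0, 0.06, 85, 1, -0.12, 0, 0, 0, 0.06, 85, 1, -0.12, 0, 0, 0, 0.06, 85],
)

```text
t: 2.07
ee_pos: [0.5432, -0.0012, 0.23]
eef_rot: [0.999, 0.05, -0.001, -0.001]
contact_force: [-0.9, 0.6, -0.4]
width: 0.992
finger_force: 0.0
```

Run:
```python
from h import *
import pickle
s=arm.get_state(); im=cams.snapshot("wrist"); cv2.imwrite("pics/w1.png",im); pickle.dump(s,open("w1.pkl","wb"))
```

```text
(no output)
```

View pics/w1.png

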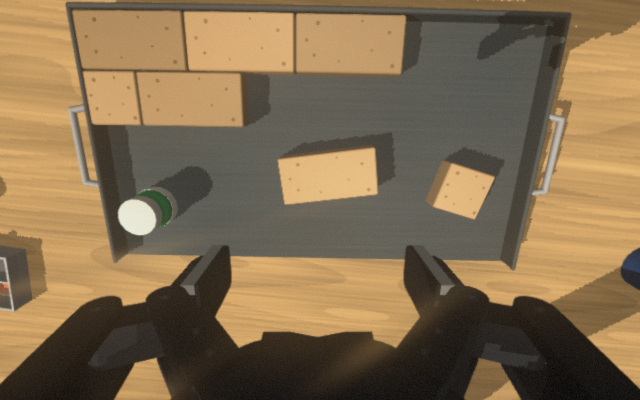

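The wrist view shows everything needed. The back row runs along the top and ends at about (405,15) to (402,73). laid_full ends at about (243,72) to (242,126). The loose brick is at (328,176), the half brick at (465,190) and the jar at (147,212).

Next I'll warp the image to a metric top view of the plane of the brick tops.

```bash
cat >> h.py <<'E'
# metric top view at height z: pan-aligned, 'ppm' px per mm; origin/yaw guess
O=np.array([0.573,0.005]); Y=np.radians(4.8)
ex=np.array([np.cos(Y),np.sin(Y)]); ey=np.array([-np.sin(Y),np.cos(Y)])
def top(im,C,x0,x1,y0,y1,ppm,z=.046):
    w,h=int((y1-y0)*ppm),int((x1-x0)*ppm)
    jj,ii=np.meshgrid(np.arange(w),np.arange(h)); px=(x1-ii/ppm)/1000; py=(y1-jj/ppm)/1000
    P=O+px[...,None]*ex+py[...,None]*ey; P=np.dstack([P,np.full(px.shape,z)])
    uv=w2pix(C,P).reshape(h,w,2).astype(np.float32)
    return cv2.remap(im,uv[...,0],uv[...,1],cv2.INTER_CUBIC)
E
python3 - <<'E'
from h import *
import pickle
s=pickle.load(open("w1.pkl","rb")); C=cam("wrist",s); im=cv2.imread("pics/w1.png")
print(s['ee_pos'],R.from_quat(s['eef_rot']).as_euler('xyz',degrees=True))
t=top(im,C,-150,170,-170,280,1.75)
for k in range(0,t.shape[1],87): cv2.line(t,(k,0),(k,4),(255,255,255),1)
cv2.imwrite("pics/t1.png",t)
E
```

```text
[ 0.5432 -0.0012  0.23  ] [-179.886     0.1177    5.7669]
```

View pics/t1.png

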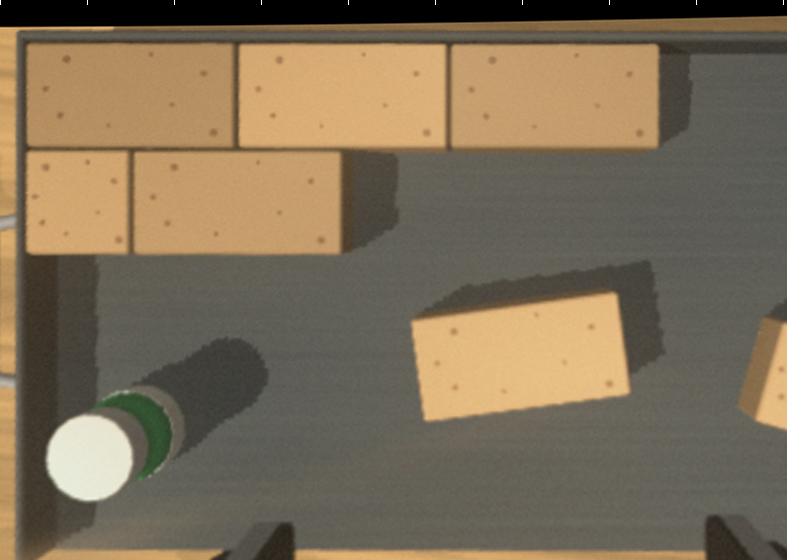

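The rows are level in the pan-aligned view, so the pan yaw is about 4.8°. The loose brick's centre is at about (521,357) px, turned +7.7° to the pan. The joint of back_mid and back_right is at x=448 px and the laid_full end at 342 px. I'll rotate above the loose brick and come down.

Emit:
carry_out(
  targets=[-0.034, 0.116, 0, 0, 0, -0.18, 85, -0.034, 0.116, 0, 0, 0, -0.18, 85, -0.034, 0.116, 0, 0, 0, -0.18, 85, -0.034, 0.116, 0, 0, 0, -0.18, 85, -0.034, 0.116, 0, 0, 0, -0.18, 85],
)

```text
t: 2.53
ee_pos: [0.5383, -0.0181, 0.2316]
eef_rot: [0.945, 0.328, -0.0, 0.001]
contact_force: [0.8, -0.7, -0.1]
width: 0.997
finger_force: 0.0
```

Emit:
carry_out(
  targets=[0, 0, 0.5, 0, 0, -0.18, 85, 0, 0, 0.5, 0, 0, -0.18, 85, 0, 0, 0.5, 0, 0, -0.18, 85, 0, 0, 0.5, 0, 0, -0.18, 85, 0, 0, 0.5, 0, 0, -0.18, 85],
)

```text
t: 2.95
ee_pos: [0.5381, -0.0181, 0.1711]
eef_rot: [0.816, 0.579, -0.001, 0.0]
contact_force: [-0.2, 0.0, 0.0]
width: 0.996
finger_force: 0.0
```

Emit:
carry_out(
  targets=[0, 0, 0.5, 0, 0, -0.18, 85, 0, 0, 0.5, 0, 0, -0.18, 85, 0, 0, 0.5, 0, 0, -0.18, 85, 0, 0, 0.5, 0, 0, -0.18, 85, 0, 0, 0.5, 0, 0, -0.18, 85],
)

```text
t: 3.37
ee_pos: [0.5382, -0.0182, 0.1111]
eef_rot: [0.622, 0.783, -0.001, -0.0]
contact_force: [-0.3, 0.7, 0.5]
width: 0.999
finger_force: 0.0
```

Run:
```python
from h import *
s=arm.get_state(); im=cams.snapshot("wrist"); cv2.imwrite("pics/w2.png",im)
print(s['ee_pos'],R.from_quat(s['eef_rot']).as_euler('xyz',degrees=True),s['q'])
print((s['ee_pos'][:2]-O)@np.c_[ex,ey])
```

```text
[ 0.5382 -0.0182  0.1111] [-179.8992    0.0699  103.1054] [ 0.5974  0.545  -0.8033  1.9118  0.4994  0.8974 -0.2276]
[-0.0367 -0.0202]
```

View pics/w2.png

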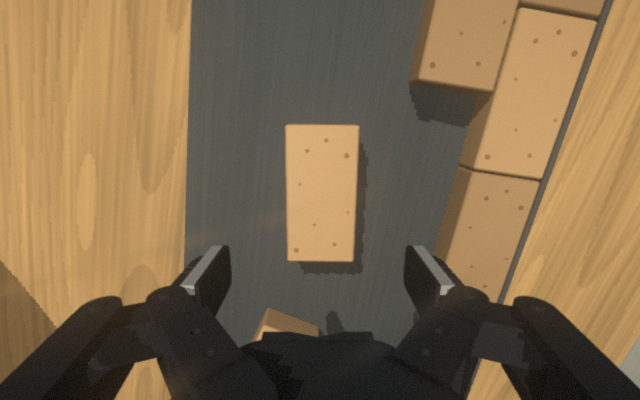

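Seen from near, the brick's top corners are at (286,125), (358,126), (353,261) and (289,261). The fingers straddle it well.

Run:
```python
from h import *
C=cam("wrist")
p=pix2w(C,[[286,125],[358,126],[353,261],[289,261]],.046)[:,:2]
print(p,p.mean(0)); l=(p[0]+p[1]-p[2]-p[3])/2; print(np.linalg.norm(l),np.degrees(np.arctan2(l[1],l[0])), np.linalg.norm(p[0]-p[1]),np.linalg.norm(p[2]-p[3]))
print((p.mean(0)-O)@np.c_[ex,ey])
s=arm.get_state(); Rm=R.from_quat(s['eef_rot']).as_matrix(); print(Rm[:2,:2].T@(p.mean(0)-s['ee_pos'][:2]))
# refs: laid_full right end lower corner & mid/right joint, back row right... 
q=pix2w(C,[[412,80],[492,91],[468,167],[540,180]],.046)[:,:2]; print((q-O)@np.c_[ex,ey])
```

```text
[[ 0.5004  0.0364]
 [ 0.5559  0.0485]
 [ 0.5827 -0.0663]
 [ 0.5266 -0.0794]] [ 0.5414 -0.0152]
0.11834246226833248 102.9468682381044 0.05682004195705601 0.057569810242303364
[-0.0332 -0.0175]
[0.0022 0.0037]
[[0.021  0.0842]
 [0.0837 0.0856]
 [0.082  0.0259]
 [0.1448 0.0241]]
```

Emit:
carry_out(
  targets=[0.02, 0.03, 0.3, 0, 0, 0, 85, 0.02, 0.03, 0.6, 0, 0, 0, 85, 0.02, 0.03, 0.75, 0, 0, 0, 85, 0.02, 0.03, 0.775, 0, 0, 0, 85, 0.02, 0.03, 0.775, 0, 0, 0, 85],
)

```text
t: 3.83
ee_pos: [0.5414, -0.0142, 0.0179]
eef_rot: [0.624, 0.781, -0.001, -0.001]
contact_force: [-0.5, 1.0, 0.1]
width: 0.997
finger_force: 0.0
```

Emit:
carry_out(
  newtons=25,
  targets=[0, 0, 0.02, 0, 0, 0, 45, 0, 0, 0.02, 0, 0, 0, 45, 0, 0, 0.02, 0, 0, 0, 45, 0, 0, 0.02, 0, 0, 0, 45, 0, 0, 0.02, 0, 0, 0, 45],
)

```text
t: 4.25
ee_pos: [0.5432, -0.0136, 0.0167]
eef_rot: [0.624, 0.782, 0.0, 0.001]
contact_force: [-0.3, -0.5, 0.6]
width: 0.526
finger_force: 0.0
```

Emit:
carry_out(
  targets=[0, 0, 0, 0, 0, 0, 45, 0, 0, 0, 0, 0, 0, 45, 0, 0, 0, 0, 0, 0, 45],
)

```text
t: 4.5
ee_pos: [0.5427, -0.0135, 0.016]
eef_rot: [0.624, 0.782, 0.0, 0.0]
contact_force: [0.2, 0.5, 0.3]
width: 0.526
finger_force: 0.0
```

Run:
```python
from h import *
s=arm.get_state(); print(s['ee_pos'],R.from_quat(s['eef_rot']).as_euler('xyz',degrees=True),s['width'],s['finger_force'],s['contact_force'])
p=(s['ee_pos'][:2]-O)@np.c_[ex,ey]; print(p)
def go(tx,ty,off):
    Rm=R.from_quat(s['eef_rot']).as_matrix(); d=O+tx*ex+ty*ey-s['ee_pos'][:2]; v=Rm.T@np.r_[d,0]; return v/.12
print(go(-.005,.0,0),go(.033,.022,0))
```

```text
[ 0.5427 -0.0135  0.016 ] [179.996    0.0033 102.8215] 0.5260551668239449 0.0 [0.169  0.4851 0.3254]
[-0.0317 -0.0159]
[0.0998 0.2389 0.    ] [0.2371 0.5781 0.    ]
```

The fingers closed to 45 mm with no grip force, so I'll look.

Run:
```python
from h import *
im=cams.snapshot("wrist"); cv2.imwrite("pics/w3.png",np.vstack([cv2.resize(im,(512,320)),cv2.resize(cams.snapshot("scene")[140:320,195:420],(400,280)).__class__ and cv2.copyMakeBorder(cv2.resize(cams.snapshot("scene")[140:320,195:420],(350,280)),0,0,0,162,0)]))
```

```text
(no output)
```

View pics/w3.png

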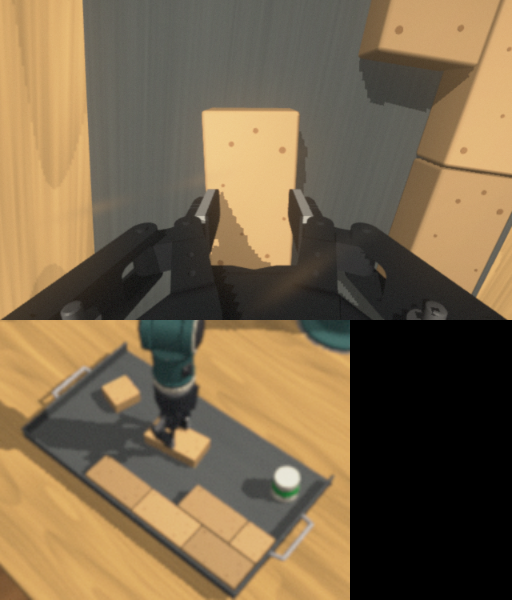

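The pads look as if they overlap the brick top rather than flanking it. I'll zoom in on the fingers before going on.

Run:
```python
from h import *
im=cams.snapshot("wrist"); cv2.imwrite("pics/w4f.png",im)
a=cv2.imread("pics/w2.png")
f=lambda i:cv2.resize(i[120:310,160:480],None,fx=1.25*1.25,fy=1.25*1.25,interpolation=cv2.INTER_CUBIC)
cv2.imwrite("pics/w4.png",np.vstack([f(im),f(a)]))
```

```text
(no output)
```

View pics/w4.png

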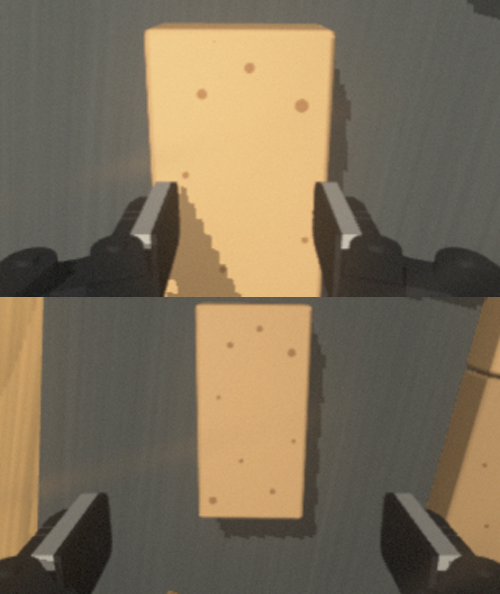

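The zoom shows that the pad tips lie about 34 mm behind the nominal TCP at 45 mm opening, and about 40 mm behind it when open. They closed just above the brick top. I'll open, go lower in steps while watching the force, and grip again.

Emit:
carry_out(
  targets=[0, 0, 0, 0, 0, 0, 85, 0, 0, 0, 0, 0, 0, 85, 0, 0, 0, 0, 0, 0, 85, 0, 0, 0, 0, 0, 0, 85, -0.01, -0.015, 0.02, 0, 0, 0, 85],
)

```text
t: 5.12
ee_pos: [0.5418, -0.0146, 0.0139]
eef_rot: [0.624, 0.782, 0.0, 0.0]
contact_force: [0.4, 0.1, -0.3]
width: 0.996
finger_force: 0.0
```

Emit:
carry_out(
  targets=[0, 0, 0.04, 0, 0, 0, 85, 0, 0, 0.08, 0, 0, 0, 85, 0, 0, 0.12, 0, 0, 0, 85, 0, 0, 0.12, 0, 0, 0, 85],
)

```text
t: 5.45
ee_pos: [0.5403, -0.0151, -0.0021]
eef_rot: [0.624, 0.782, -0.001, -0.001]
contact_force: [-1.2, 0.0, -1.0]
width: 0.996
finger_force: 0.0
```

Emit:
carry_out(
  targets=[0, 0, 0.04, 0, 0, 0, 85, 0, 0, 0.08, 0, 0, 0, 85, 0, 0, 0.1, 0, 0, 0, 85, 0, 0, 0.1, 0, 0, 0, 85],
)

```text
t: 5.78
ee_pos: [0.5407, -0.015, -0.0135]
eef_rot: [0.624, 0.782, -0.0, -0.0]
contact_force: [-0.3, 0.8, -1.2]
width: 0.996
finger_force: 0.0
```

Emit:
carry_out(
  newtons=25,
  targets=[0, 0, 0, 0, 0, 0, 50, 0, 0, 0, 0, 0, 0, 50, 0, 0, 0, 0, 0, 0, 50, 0, 0, 0, 0, 0, 0, 50, 0, 0, 0, 0, 0, 0, 50],
)

```text
t: 6.2
ee_pos: [0.5413, -0.015, -0.0126]
eef_rot: [0.624, 0.782, 0.0, 0.0]
contact_force: [0.2, 0.4, 1.8]
width: 0.7
finger_force: 29.1
```

```bash
cat >> h.py <<'E'
def st(*goals):
    s=arm.get_state(); Rm=R.from_quat(s['eef_rot']).as_matrix(); yaw=np.degrees(np.arctan2(Rm[1,0],Rm[0,0]))
    print(s['t'],s['ee_pos'],"yaw",yaw,"w",s['width'],s['finger_force'],s['contact_force'],"pan",(s['ee_pos'][:2]-O)@np.c_[ex,ey])
    for x,y,z,a in goals:  # pan x,y ; tcp z ; yaw world deg
        d=np.r_[O+x*ex+y*ey,z]-s['ee_pos']; print((x,y,z,a),Rm.T@d/.12,"az",-((a-yaw+180)%360-180)/180)
E
python3 -c "
from h import *
st((.0,.0,-.0135,94.8),(.033,.022,-.0135,94.8))"
```

```text
6.2 [ 0.5413 -0.015  -0.0126] yaw 102.82803750175468 w 0.6995887132617956 29.143156707286835 [0.2038 0.4035 1.8471] pan [-0.0333 -0.0173]
(0.0, 0.0, -0.0135, 94.8) [0.1037 0.2948 0.0074] az 0.044600208343081565
(0.033, 0.022, -0.0135, 94.8) [0.2468 0.5927 0.0074] az 0.044600208343081565
```

Gripped at 59.7 mm. Now I'll slide and square it, stopping 22 mm short of the back row.

Emit:
carry_out(
  targets=[0.05, 0.12, 0, 0, 0, 0.015, 50, 0.1, 0.25, 0, 0, 0, 0.03, 50, 0.16, 0.4, 0, 0, 0, 0.045, 50, 0.21, 0.52, 0, 0, 0, 0.045, 50, 0.247, 0.59, 0, 0, 0, 0.045, 50],
)

```text
t: 6.62
ee_pos: [0.6042, 0.0298, -0.0127]
eef_rot: [0.677, 0.736, -0.001, 0.0]
contact_force: [-4.6, -5.3, 8.9]
width: 0.694
finger_force: 30.2
```

Emit:
carry_out(
  targets=[0, 0, 0, 0, 0, 0, 50, 0, 0, 0, 0, 0, 0, 50],
)

```text
t: 6.78
ee_pos: [0.6046, 0.0308, -0.0125]
eef_rot: [0.677, 0.736, 0.001, 0.0]
contact_force: [1.1, 1.5, 1.6]
width: 0.697
finger_force: 29.4
```

```bash
python3 -c "
from h import *
im=cams.snapshot('wrist');cv2.imwrite('pics/w5.png',im)
st((.033,.022,-.0135,94.8))"
```

```text
6.8333 [ 0.6042  0.0304 -0.0126] yaw 94.77009975510855 w 0.6984667515573877 29.36050236225128 [1.7832 1.7844 1.7162] pan [0.0332 0.0227]
(0.033, 0.022, -0.0135, 94.8) [-0.0058 -0.0019  0.0078] az -0.0001661124716191706
```

View pics/w5.png

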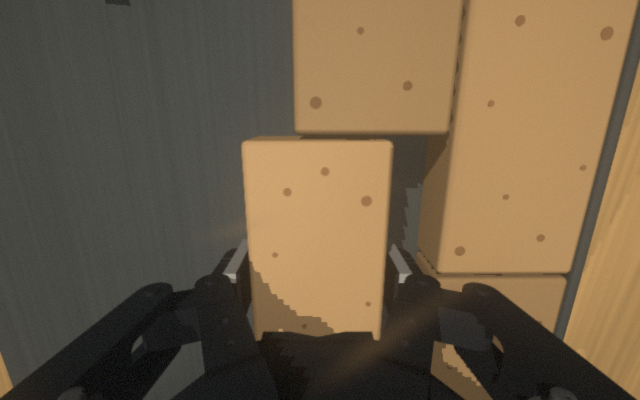

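The brick is square: its top-left end edge is at row 141 and laid_full's end edge at row 131. I'll compute the gap.

```bash
python3 -c "
from h import *
C=cam('wrist')
q=pix2w(C,[[298,130],[446,131],[246,143],[388,142],[441,271],[578,272],[255,338],[378,337]],.046)[:,:2]; print((q-O)@np.c_[ex,ey])
st()"
```

```text
[[ 0.0259  0.0864]
 [ 0.0825  0.0861]
 [ 0.0058  0.0816]
 [ 0.0606  0.0819]
 [ 0.0875  0.0262]
 [ 0.1486  0.0254]
 [ 0.0039 -0.0089]
 [ 0.0618 -0.0084]]
6.8333 [ 0.6042  0.0304 -0.0126] yaw 94.77009975510855 w 0.6984667515573877 29.36050236225128 [1.7832 1.7844 1.7162] pan [0.0332 0.0227]
```

Emit:
carry_out(
  targets=[0.008, 0, 0, 0, 0, 0, 50, 0.017, 0, 0, 0, 0, 0, 50, 0.017, 0, 0, 0, 0, 0, 50],
)

```text
t: 7.08
ee_pos: [0.6037, 0.0304, -0.0126]
eef_rot: [0.678, 0.735, -0.0, 0.001]
contact_force: [3.0, -1.4, 3.1]
width: 0.693
finger_force: 29.5
```

Emit:
carry_out(
  targets=[0, 0, 0, 0, 0, 0, 68, 0, 0, 0, 0, 0, 0, 68, 0, 0, 0, 0, 0, 0, 68, 0, 0, -0.25, 0, 0, 0, 68, 0, 0, -0.52, 0, 0, 0, 68],
)

```text
t: 7.5
ee_pos: [0.6008, 0.0316, 0.0478]
eef_rot: [0.677, 0.736, -0.002, -0.002]
contact_force: [0.5, -0.0, 0.9]
width: 0.793
finger_force: 0.0
```

Emit:
carry_out(
  targets=[0, -0.61, 0, 0, 0, 0.18, 85, 0, -0.61, 0, 0, 0, 0.18, 85, 0, -0.61, 0, 0, 0, 0.18, 85, 0, -0.61, 0, 0, 0, 0.18, 85, 0, -0.61, 0, 0, 0, 0.18, 85],
)

```text
t: 7.92
ee_pos: [0.5296, 0.0254, 0.0497]
eef_rot: [0.857, 0.515, -0.0, 0.0]
contact_force: [-0.2, -0.1, -0.2]
width: 0.992
finger_force: 0.0
```

Emit:
carry_out(
  targets=[0, 0, 0, 0, 0, 0.18, 85, 0, 0, 0, 0, 0, 0.18, 85, 0, 0, 0, 0, 0, 0.18, 85, 0, 0, 0, 0, 0, 0.18, 85, 0, 0, 0, 0, 0, 0.18, 85],
)

```text
t: 8.33
ee_pos: [0.5299, 0.0258, 0.0494]
eef_rot: [0.967, 0.256, -0.0, -0.0]
contact_force: [-0.9, 0.1, 0.0]
width: 0.995
finger_force: 0.0
```

Emit:
carry_out(
  targets=[0, 0, 0, 0, 0, 0.14, 85, 0, 0, 0, 0, 0, 0.14, 85, 0, 0, 0, 0, 0, 0.14, 85, 0, 0, 0, 0, 0, 0.14, 85, 0, 0, 0, 0, 0, 0.14, 85],
)

```text
t: 8.75
ee_pos: [0.5299, 0.0259, 0.0494]
eef_rot: [0.999, 0.041, -0.0, 0.0]
contact_force: [0.4, 0.5, -0.2]
width: 0.993
finger_force: 0.0
```

```bash
python3 -c "
from h import *
im=cams.snapshot('wrist');cv2.imwrite('pics/w6.png',im)
import pickle;pickle.dump(arm.get_state(),open('w6.pkl','wb'))
st((-.040,.024,-.017,4.8))
# top-face contours of light bricks
t=top(im,cam('wrist'),-100,100,-200,110,2.); cv2.imwrite('pics/t6.png',t)"
```

```text
8.8 [0.53   0.0259 0.0494] yaw 4.846718566054369 w 0.9964772492706969 0.0 [0.2648 0.5939 0.0791] pan [-0.041   0.0245]
(-0.04, 0.024, -0.017, 4.8) [0.0091 0.0037 0.5533] az 0.0002595475891910029
```

View pics/t6.png

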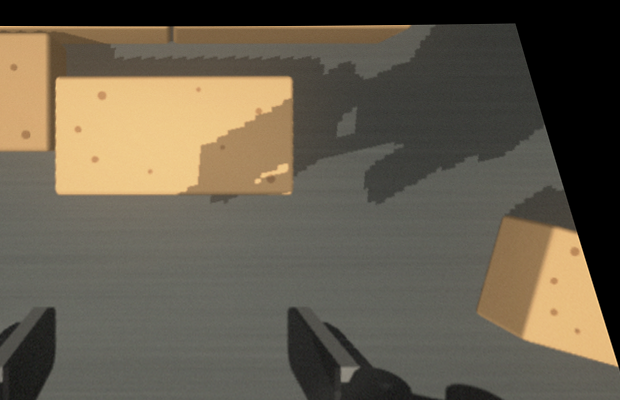

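The brick lies square with its left end at 56 px, 3.5 mm from laid_full at 49 px, and its back face is still about 22 mm short. The half brick is at the right edge of the view. I'll descend and push with both open fingers.

Emit:
carry_out(
  targets=[0, 0, 0.3, 0, 0, 0, 85, 0, 0, 0.5, 0, 0, 0, 85, 0, 0, 0.55, 0, 0, 0, 85, 0, 0, 0.55, 0, 0, 0, 85],
)

```text
t: 9.13
ee_pos: [0.5286, 0.0257, -0.0182]
eef_rot: [0.999, 0.042, -0.002, -0.0]
contact_force: [-1.0, 0.2, 0.6]
width: 0.996
finger_force: 0.0
```

Emit:
carry_out(
  targets=[0.1, 0, 0, 0, 0, 0, 85, 0.18, 0, 0, 0, 0, 0, 85, 0.24, 0, 0, 0, 0, 0, 85, 0.3, 0, 0, 0, 0, 0, 85, 0.34, 0, 0, 0, 0, 0, 85],
)

```text
t: 9.55
ee_pos: [0.5713, 0.0289, -0.0158]
eef_rot: [0.999, 0.041, -0.0, 0.0]
contact_force: [-4.3, 0.0, 2.7]
width: 0.993
finger_force: 2.1
```

Emit:
carry_out(
  targets=[0.03, 0, 0, 0, 0, 0, 85, 0.06, 0, 0, 0, 0, 0, 85, 0.09, 0, 0, 0, 0, 0, 85, 0.09, 0, 0, 0, 0, 0, 85],
)

```text
t: 9.88
ee_pos: [0.5829, 0.03, -0.0164]
eef_rot: [0.999, 0.041, 0.001, -0.0]
contact_force: [-0.2, -0.1, 0.9]
width: 0.995
finger_force: 0.3
```

```bash
python3 -c "
from h import *
st()
im=cams.snapshot('wrist')
C=cam('wrist'); cv2.imwrite('pics/w7.png',im); g=cv2.cvtColor(top(im,C,-20,160,-60,110,4.),cv2.COLOR_BGR2GRAY)
for y in (60,50,40,-5): j=int((110-y)*4); col=g[:,j-8:j+8].mean(1); d=np.diff(cv2.GaussianBlur(col,(1,9),0).ravel() if 0 else np.convolve(col,np.ones(5)/5,'same')); k=np.where(abs(d)>4)[0]; print(y,[(160-i/4,round(d[i])) for i in k])
"
```

```text
9.8833 [ 0.5829  0.03   -0.0164] yaw 4.733958900131666 w 0.994879919897791 0.3485499043017626 [-0.189  -0.0723  0.8575] pan [0.0119 0.0241]
60 [(np.float64(119.0), 4), (np.float64(118.75), 33), (np.float64(118.5), 32), (np.float64(118.25), 32), (np.float64(118.0), 32), (np.float64(117.75), 28), (np.float64(111.5), -4), (np.float64(111.25), -4), (np.float64(109.5), 4), (np.float64(109.25), 5), (np.float64(109.0), 5), (np.float64(87.0), -6), (np.float64(86.75), -9), (np.float64(86.5), -12), (np.float64(86.25), -13), (np.float64(86.0), -13), (np.float64(85.75), -10), (np.float64(85.5), -7), (np.float64(83.25), 4), (np.float64(83.0), 7), (np.float64(82.75), 8), (np.float64(82.5), 9), (np.float64(82.25), 10), (np.float64(82.0), 9), (np.float64(81.75), 9), (np.float64(81.5), 9), (np.float64(81.25), 8), (np.float64(81.0), 7), (np.float64(80.75), 6), (np.float64(75.0), -4), (np.float64(74.75), -5), (np.float64(74.5), -5), (np.float64(71.25), 4), (np.float64(71.0), 5), (np.float64(70.75), 5), (np.float64(70.5), 5), (np.float64(48.25), -5), (np.float64(48.0), -6), (np.float64(47.75), -7), (np.
[... 2990 characters left out ...]
(82.75), 11), (np.float64(82.5), 13), (np.float64(82.25), 12), (np.float64(82.0), 10), (np.float64(81.75), 8), (np.float64(81.5), 7), (np.float64(81.25), 6), (np.float64(81.0), 5), (np.float64(80.75), 4), (np.float64(65.5), -4), (np.float64(65.25), -7), (np.float64(65.0), -10), (np.float64(64.75), -10), (np.float64(64.5), -9), (np.float64(64.25), -7), (np.float64(25.0), 5), (np.float64(24.75), 7), (np.float64(24.5), 6), (np.float64(24.0), -4), (np.float64(23.75), -9), (np.float64(23.5), -13), (np.float64(23.25), -11), (np.float64(23.0), -8), (np.float64(-17.5), -4), (np.float64(-17.75), -5), (np.float64(-18.0), -5), (np.float64(-18.25), -5), (np.float64(-19.25), -8), (np.float64(-19.5), -7)]
```

About 2.5 mm of joint is left, so I'll push a little further until contact, then retreat and rise for a look at the half brick.

Emit:
carry_out(
  targets=[0.015, 0, 0, 0, 0, 0, 85, 0.025, 0, 0, 0, 0, 0, 85, 0.03, 0, 0, 0, 0, 0, 85],
)

```text
t: 10.18
ee_pos: [0.5854, 0.0302, -0.0165]
eef_rot: [0.999, 0.041, -0.0, 0.0]
contact_force: [-2.4, -0.0, 1.6]
width: 0.998
finger_force: 1.5
```

Emit:
carry_out(
  targets=[0.005, 0, 0, 0, 0, 0, 85, 0.01, 0, 0, 0, 0, 0, 85],
)

```text
t: 10.35
ee_pos: [0.5857, 0.0302, -0.0166]
eef_rot: [0.999, 0.041, -0.001, 0.0]
contact_force: [-7.0, 0.1, 5.3]
width: 0.995
finger_force: 3.4
```

Emit:
carry_out(
  targets=[-0.1, 0, 0, 0, 0, 0, 85, -0.25, 0, 0, 0, 0, 0, 85, -0.25, 0.3, -0.5, 0, 0, 0, 85, -0.25, 0.7, -1, 0, 0, 0, 85, -0.25, 1, -1, 0, 0, 0, 85],
)

```text
t: 10.77
ee_pos: [0.5655, -0.0504, 0.0792]
eef_rot: [0.999, 0.044, 0.002, -0.001]
contact_force: [2.3, -0.4, 0.6]
width: 0.992
finger_force: 0.0
```

Run:
```python
from h import *
s=arm.get_state(); im=cams.snapshot('wrist'); cv2.imwrite('pics/w8.png',im); st()
C=cam('wrist',s); t=top(im,C,-120,160,-240,110,2.); cv2.imwrite('pics/t8.png',t)
```

```text
10.8167 [ 0.569  -0.0621  0.0832] yaw 4.3425350762608925 w 0.9963412484026909 0.0 [ 1.7478 -7.3679  2.8618] pan [-0.0096 -0.0666]
```

View pics/t8.png

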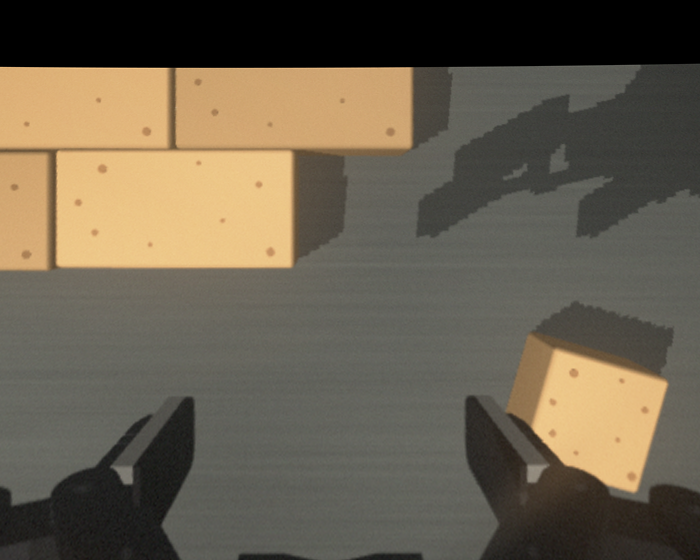

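The whole brick is laid: tight to the back row and square, spanning 57–293 px, with a 2–3 mm joint to laid_full. The back row ends at 413 px. The half brick's top corners are (555,349), (667,380) and (637,492), so its centre is (−50,−188) mm in the pan frame, turned −15.5°.

```bash
python3 -c "
from h import *
st((-.050,-.188,.05,-10.7))"
```

```text
10.8167 [ 0.569  -0.0621  0.0832] yaw 4.3425350762608925 w 0.9963412484026909 0.0 [ 1.7478 -7.3679  2.8618] pan [-0.0096 -0.0666]
(-0.05, -0.188, 0.05, -10.7) [-0.3317  1.0129  0.2797] az 0.0835696393125605
```

Emit:
carry_out(
  targets=[-0.33, 1, 0, 0, 0, 0.083, 85, -0.33, 1, 0, 0, 0, 0.083, 85, -0.33, 1, 0, 0, 0, 0.083, 85, -0.33, 1, 0, 0, 0, 0.083, 85, -0.33, 1, 0, 0, 0, 0.083, 85],
)

```text
t: 11.23
ee_pos: [0.5338, -0.1795, 0.0765]
eef_rot: [0.996, -0.092, 0.001, 0.001]
contact_force: [1.3, 1.0, 0.0]
width: 0.997
finger_force: 0.0
```

```bash
python3 -c "
from h import *
import pickle
s=arm.get_state(); im=cams.snapshot('wrist'); cv2.imwrite('pics/w9.png',im)
# fit half-brick top by bright-colour segmentation in a metric view
t=top(im,cam('wrist',s),-110,20,-250,-120,5.)
h=cv2.cvtColor(t,cv2.COLOR_BGR2HSV); m=((h[...,2]>185)&(h[...,1]>60)&(h[...,0]<30)).astype(np.uint8)
m=cv2.morphologyEx(m,cv2.MORPH_CLOSE,np.ones((15,15),np.uint8))
c=max(cv2.findContours(m,0,2)[0],key=cv2.contourArea); r=cv2.minAreaRect(c); print(r,cv2.contourArea(c)/25,'centre',20-r[0][1]/5-130+0,)
print('pan x',20-r[0][1]/5,'y',-120-r[0][0]/5)
st((-.050,-.188,-.0135,-10.7))"
```

```text
((337.7857666015625, 351.10601806640625), (292.7716064453125, 290.4449768066406), 16.12259864807129) 3355.08 centre -180.22120361328126
pan x -50.22120361328125 y -187.5571533203125
11.2833 [ 0.5345 -0.1766  0.0765] yaw -10.354942391441538 w 0.992156575409639 0.0 [0.9581 0.3131 0.6614] pan [-0.0536 -0.1777]
(-0.05, -0.188, -0.0135, -10.7) [0.0499 0.0745 0.7499] az 0.001916986714213604
```

Emit:
carry_out(
  targets=[0.05, 0.074, 0, 0, 0, 0.005, 85, 0.05, 0.074, 0.25, 0, 0, 0.005, 85, 0.05, 0.074, 0.55, 0, 0, 0.005, 85, 0.05, 0.074, 0.75, 0, 0, 0.005, 85, 0.05, 0.074, 0.75, 0, 0, 0.005, 85],
)

```text
t: 11.7
ee_pos: [0.5355, -0.1828, -0.0183]
eef_rot: [0.995, -0.096, -0.004, -0.001]
contact_force: [0.5, 0.9, 0.1]
width: 0.998
finger_force: 0.0
```

Emit:
carry_out(
  newtons=25,
  targets=[0, 0, 0, 0, 0, 0, 50, 0, 0, 0, 0, 0, 0, 50, 0, 0, 0, 0, 0, 0, 50, 0, 0, 0, 0, 0, 0, 50, 0, 0, 0, 0, 0, 0, 50],
)

```text
t: 12.12
ee_pos: [0.5397, -0.1853, -0.0119]
eef_rot: [0.995, -0.097, 0.002, 0.0]
contact_force: [-0.1, 1.2, 4.4]
width: 0.697
finger_force: 30.0
```

```bash
python3 -c "
from h import *
st((.02,-.092,-.0135,4.8),(.054,-.092,-.0135,4.8))"
```

```text
12.1167 [ 0.5397 -0.1853 -0.0119] yaw -11.10493551359005 w 0.6965137960949089 29.986572861671448 [-0.1483  1.1558  4.356 ] pan [-0.0492 -0.1869]
(0.02, -0.092, -0.0135, 4.8) [ 0.3375 -0.9184  0.014 ] az -0.08836075285327812
(0.054, -0.092, -0.0135, 4.8) [ 0.61   -0.996   0.0149] az -0.08836075285327812
```

Gripped. I'll slide it in front of its place, clear of the brick, while squaring it.

Emit:
carry_out(
  targets=[0.08, -0.22, 0, 0, 0, -0.03, 50, 0.16, -0.45, 0, 0, 0, -0.06, 50, 0.24, -0.68, 0, 0, 0, -0.088, 50, 0.31, -0.85, 0, 0, 0, -0.088, 50, 0.337, -0.92, 0, 0, 0, -0.088, 50],
)

```text
t: 12.53
ee_pos: [0.6016, -0.0819, -0.0119]
eef_rot: [0.999, 0.043, 0.002, -0.0]
contact_force: [-3.3, -5.4, 11.2]
width: 0.699
finger_force: 30.9
```

Emit:
carry_out(
  targets=[0, 0, 0, 0, 0, 0, 50, 0, 0, 0, 0, 0, 0, 50],
)

```text
t: 12.7
ee_pos: [0.6016, -0.0826, -0.0119]
eef_rot: [0.999, 0.042, 0.002, -0.001]
contact_force: [1.2, 3.7, 4.3]
width: 0.697
finger_force: 30.2
```

```bash
python3 -c "
from h import *
st((.054,-.092,-.0125,4.8))"
```

```text
12.7 [ 0.6016 -0.0826 -0.0119] yaw 4.810012137104546 w 0.6970229118108152 30.232811272144318 [1.2146 3.7115 4.2527] pan [ 0.0211 -0.0897]
(0.054, -0.092, -0.0125, 4.8) [0.274  0.0191 0.0064] az 5.562298391418431e-05
```

Emit:
carry_out(
  targets=[0.08, 0.02, 0, 0, 0, 0, 50, 0.15, 0.02, 0, 0, 0, 0, 50, 0.21, 0.02, 0, 0, 0, 0, 50, 0.25, 0.02, 0, 0, 0, 0, 50, 0.265, 0.02, 0, 0, 0, 0, 50],
)

```text
t: 13.12
ee_pos: [0.6299, -0.0857, -0.0119]
eef_rot: [0.999, 0.04, -0.001, 0.001]
contact_force: [-10.7, -0.2, 16.4]
width: 0.698
finger_force: 31.5
```

Emit:
carry_out(
  targets=[0.005, 0, 0, 0, 0, 0, 50, 0.01, 0, 0, 0, 0, 0, 50, 0.015, 0, 0, 0, 0, 0, 50],
)

```text
t: 13.37
ee_pos: [0.6299, -0.0857, -0.0119]
eef_rot: [0.999, 0.04, -0.003, 0.001]
contact_force: [-13.1, -1.1, 18.4]
width: 0.699
finger_force: 31.7
```

```bash
cat >> h.py <<'E'
def edges(g,ppm,axis,lo,hi,start,n=8,thr=5):  # 1-D edge positions (mm) averaged over the band, axis 0: along pan x
    b=g.mean(1 if axis==0 else 0); d=np.diff(np.convolve(b,np.ones(5)/5,'same'))
    out=[];k=np.where(abs(d)>thr)[0]
    for grp in np.split(k,np.where(np.diff(k)>2)[0]+1):
        if len(grp): i=grp[np.argmax(abs(d[grp]))]; out.append((round(start-(i+1)/ppm,1),int(d[i])))
    return out
E
python3 - <<'E'
from h import *
st()
s=arm.get_state();im=cams.snapshot('wrist');cv2.imwrite('pics/w10.png',im);C=cam('wrist',s)
G=lambda x0,x1,y0,y1:cv2.cvtColor(top(im,C,x0,x1,y0,y1,4.),cv2.COLOR_BGR2GRAY)
for y in (-30,-70,-80,-90): print(y,edges(G(40,100,y-4,y+4),4,0,0,0,100))
for x in (75,70): print(x,edges(G(x-3,x+3,-130,-20),4,1,0,0,-20))
E
```

```text
13.3667 [ 0.6299 -0.0857 -0.0119] yaw 4.636817811710284 w 0.6991759028519924 31.745733618736267 [-13.101   -1.0973  18.4148] pan [ 0.0492 -0.0951]
-30 [(np.float64(99.5), 34), (np.float64(86.8), -10), (np.float64(85.2), 9), (np.float64(47.0), -10), (np.float64(42.8), -12), (np.float64(40.5), -9)]
-70 [(np.float64(99.5), 34), (np.float64(86.5), -12), (np.float64(40.2), -33)]
-80 [(np.float64(99.5), 34), (np.float64(48.0), 7), (np.float64(40.2), -38)]
-90 [(np.float64(99.8), 27), (np.float64(86.8), -5), (np.float64(67.2), 7), (np.float64(63.2), -5), (np.float64(52.2), 8), (np.float64(40.2), -39)]
75 [(np.float64(-20.5), 39), (np.float64(-35.5), -9), (np.float64(-66.0), 6), (np.float64(-112.0), 9), (np.float64(-117.2), -9), (np.float64(-124.5), -8), (np.float64(-129.5), -14)]
70 [(np.float64(-20.5), 39), (np.float64(-35.5), -8), (np.float64(-66.0), 6), (np.float64(-93.0), 5), (np.float64(-96.0), 5), (np.float64(-98.5), -11), (np.float64(-111.5), 5), (np.float64(-124.5), -9), (np.float64(-129.5), -14)]
```

Run:
```python
from h import *
im=cv2.imread('pics/w10.png');C=cam('wrist')
g=cv2.cvtColor(top(im,C,0,120,-135,-55,1.),cv2.COLOR_BGR2GRAY)
g=cv2.resize(g,(20,60),interpolation=cv2.INTER_AREA)
print('      y',[-57-4*i for i in range(20)])
for i,r in enumerate(g):
    if i>8: print(119-2*i,' '.join('%3d'%v for v in r))
```

```text
y [-57, -61, -65, -69, -73, -77, -81, -85, -89, -93, -97, -101, -105, -109, -113, -117, -121, -125, -129, -133]
101 174 172 173 173 174 173 174 174 172 126  88  71  70  68  67  66  66  66  65  94
99 173 174 173 173 174 172 173 173 154 118  88  70  70  69  68  66  67  66  66  76
97 174 174 173 172 173 172 173 174 130 118  87  72  71  70  68  67  68  67  68  67
95 173 174 173 174 173 173 169 113 118 118  87  71  70  69  68  68  68  67  66  66
93 174 174 174 174 174 173 156  94 116 118  87  71  70  69  67  67  66  67  67  65
91 174 174 174 174 174 173 125 112 118 117  86  71  70  68  69  69  68  68  68  67
89 174 174 173 174 168 134 118 118 119 117  88  71  72  71  71  70  69  69  70  69
87 166 165 166 165 142 108 108 110 109 108  82  72  72  72  71  70  70  69  67  66
85  80  78  79  89  90  86  84  85  84  84  85  84  82  81  80  78  72  70  70  69
83  75  74  74  83  87  86  86  87  88  88  87  86  84  83  82  81  73  71  69  70
81  72  72  72  81  87  87  89  90  90  89  87  86  85  83  82  82  78  71  72  70
79  73  72  74  89  92  93  94  93  93  91  89  88  87  86  85  85  83  72
[... 2540 characters left out ...]
4  54  52  52  52  53  57  73  85  68  61
15  35  38  43  43  44  45  46  48  49  50  51  49  50  50  54  59  67  74  66  57
13  36  36  38  38  42  44  46  47  47  48  50  48  48  51  56  63  69  68  62  52
11  34  35  36  40  41  42  44  45  46  47  47  47  48  52  59  67  69  66  58  46
9  33  34  35  36  41  41  42  43  43  46  46  46  48  55  60  68  68  62  52  41
7  31  30  33  36  39  40  40  41  42  44  44  45  50  56  63  66  64  55  46  39
5  30  31  32  34  37  39  40  40  41  41  43  46  50  57  62  64  59  48  40  33
3  27  30  31  34  35  37  38  39  40  40  43  46  52  59  62  59  53  43  36  30
1  28  29  32  32  36  36  37  37  39  40  43  45  53  58  58  55  46  39  34  29
```

The half brick's top spans x 20–78 mm, so its back face is still about 7 mm short of the back row. The force on it is 13 N horizontally and 18 N upward, so it is being pressed into the floor and stuck by friction. I'll ease the commanded height a little so it slides.

Emit:
carry_out(
  targets=[0, 0, -0.02, 0, 0, 0, 50, 0, 0, -0.04, 0, 0, 0, 50, 0, 0, -0.04, 0, 0, 0, 50],
)

```text
t: 13.67
ee_pos: [0.6332, -0.0849, -0.0082]
eef_rot: [0.999, 0.041, 0.001, 0.0]
contact_force: [-0.5, -1.2, -1.3]
width: 0.696
finger_force: 29.5
```

```bash
cat > prof.py <<'E'
from h import *
st(); s=arm.get_state();im=cams.snapshot('wrist');C=cam('wrist',s)
g=cv2.cvtColor(top(im,C,14,100,-139,-31,1.),cv2.COLOR_BGR2GRAY); g=cv2.resize(g,(18,43),interpolation=cv2.INTER_AREA)
print('y',' '.join('%4d'%(-34-6*i) for i in range(18)))
for i,r in enumerate(g):
    if i<14 or i>32: print(99-2*i,' '.join('%4d'%v for v in r))
E
python3 prof.py
```

```text
13.6667 [ 0.6332 -0.0849 -0.0082] yaw 4.683497271866109 w 0.6960930364194006 29.473108649253845 [-0.5087 -1.2022 -1.2896] pan [ 0.0524 -0.0946]
y  -34  -40  -46  -52  -58  -64  -70  -76  -82  -88  -94 -100 -106 -112 -118 -124 -130 -136
99  173  173  172  172  173  172  171  172  171  121  112   70   70   67   68   65   66   66
97  173  173  173  172  172  172  171  171  158  118  112   71   69   69   67   67   66   66
95  174  174  173  173  172  172  172  171  134  111  112   71   69   67   67   66   66   65
93  174  174  174  173  173  172  172  155  109  107  111   70   70   68   67   66   67   65
91  175  175  174  174  174  173  174  137  115  115  112   71   70   69   70   68   67   66
89  176  175  174  174  173  172  172  124  117  117  111   72   72   72   71   69   68   68
87  166  165  165  165  165  165  128  108  109  108  104   82   80   78   74   69   67   67
85  127   88   83   80   79   79   84   85   86   86   86   85   82   81   78   70   70   69
83  174   88   80   77   75   75   86   88   89   90   88   85   84   82   81   71   70   69
81  184   88   79   73   73
[... 667 characters left out ...]
 191  178  192  193  193  194  192  153   63   55
27   47   36   34   39   40  128  188  190  191  191  192  193  192  193  172  148   63   59
25   45   36   34   38   40  121  188  189  190  191  192  192  192  192  169  146   62   62
23   44   33   32   35   40  114  187  189  190  190  191  192  192  192  187  150   63   61
21   44   34   32   35   40  111  153  143  160  190  190  191  178  154  156  146   65   60
19   43   33   32   35   38   86   66   46   51  106  160  137   63   52   55  117   67   59
17   42   32   32   35   38   63   50   45   49   50   55   53   51   51   57   84   66   55
15   52   35   33   38   37   43   42   45   46   49   50   49   49   52   60   72   65   51
```

Emit:
carry_out(
  targets=[0.02, 0, 0, 0, 0, 0, 50, 0.035, 0, 0, 0, 0, 0, 50, 0.035, 0, 0, 0, 0, 0, 50],
)

```text
t: 13.97
ee_pos: [0.6373, -0.0839, -0.0092]
eef_rot: [0.999, 0.041, -0.0, -0.0]
contact_force: [0.6, 0.2, -1.1]
width: 0.695
finger_force: 29.5
```

Emit:
carry_out(
  targets=[0, 0, 0.01, 0, 0, 0, 50, 0, 0, 0.018, 0, 0, 0, 50, 0, 0, 0.018, 0, 0, 0, 50],
)

```text
t: 14.22
ee_pos: [0.6368, -0.0838, -0.0114]
eef_rot: [0.999, 0.041, -0.0, -0.0]
contact_force: [0.6, -0.4, -0.8]
width: 0.693
finger_force: 29.5
```

```bash
python3 prof.py | cut -c1-100 | head -16
```

```text
14.2167 [ 0.6368 -0.0838 -0.0114] yaw 4.732243296302746 w 0.6933796771781408 29.454354643821716 [ 0.
y  -34  -40  -46  -52  -58  -64  -70  -76  -82  -88  -94 -100 -106 -112 -118 -124 -130 -136
99  172  172  172  172  172  171  170  170  125  117  112   71   70   68   67   66   66   66
97  173  173  173  172  172  171  172  156  118  117  111   71   70   68   67   66   66   65
95  173  174  173  172  172  172  167  130  111  108  112   71   70   70   68   67   66   65
93  174  174  173  173  173  172  160  117  108  107  112   74   72   72   69   67   67   67
91  174  174  174  172  173  172  134  117  116  116  112   84   82   80   74   69   69   68
89  175  175  174  173  173  160  122  117  117  117  112   85   83   80   76   68   67   66
87  161  159  159  158  158  126  105  106  106  106  101   85   83   82   80   71   69   67
85  126   88   82   78   77   81   97   98   98   97   94   92   91   90   92   76   70   69
83  174   88   80   75   76   90  120  122  123  122  123  122  123  137  142   91   71   68
81  182   87   80   77   80   96  126  128  129  131  132  133  134  164  167   97   70   70
79  182   88   84   84   84   96  126  127  129  131  132  132  135  164  164   98   71   70
77  182   93   91   88   83   93  125  126  129  131  136  125  135  167  162   99   70   68
75  180  101   95   84   75   89  125  108  130  132  180  134  136  168  153   98   70   69
73  177  103   89   76   70   92  125  111  129  144  186  135  136  138  137  102   71   70
```

The half brick is now about 1.5–2 mm from the back row and level with the brick. I'll set it down, release it, go round to its right side and close the fingers.

Emit:
carry_out(
  targets=[0, 0, 0.012, 0, 0, 0, 50, 0, 0, 0.012, 0, 0, 0, 68, 0, 0, 0.012, 0, 0, 0, 68, 0, 0, 0.012, 0, 0, 0, 68, 0, 0, 0.012, 0, 0, 0, 68],
)

```text
t: 14.68
ee_pos: [0.6372, -0.0839, -0.0124]
eef_rot: [0.999, 0.041, 0.0, 0.0]
contact_force: [0.4, -0.2, -0.2]
width: 0.791
finger_force: 0.0
```

Emit:
carry_out(
  targets=[0, 0, -0.15, 0, 0, 0, 68, 0, 0, -0.4, 0, 0, 0, 68, 0, 0, -0.55, 0, 0, 0, 68, 0, 0.25, -0.55, 0, 0, 0, 0, 0, 0.5, -0.55, 0, 0, 0, 0],
)

```text
t: 15.1
ee_pos: [0.6438, -0.1416, 0.0559]
eef_rot: [0.999, 0.044, 0.002, -0.0]
contact_force: [-0.1, -0.9, -0.4]
width: 0.527
finger_force: 0.0
```

Emit:
carry_out(
  targets=[0, 0, 0, 0, 0, 0, 0, 0, 0, 0, 0, 0, 0, 0, 0, 0, 0, 0, 0, 0, 0, 0, 0, 0, 0, 0, 0, 0, 0, 0, 0, 0, 0, 0, 0],
)

```text
t: 15.52
ee_pos: [0.642, -0.142, 0.0535]
eef_rot: [0.999, 0.042, -0.0, -0.0]
contact_force: [-0.2, -0.4, -0.8]
width: -0.0
finger_force: 0.0
```

```bash
cat > seg.py <<'E'
from h import *
s=arm.get_state(); im=cams.snapshot('wrist'); C=cam('wrist',s); st((.054,-.150,-.002,4.8))
t=top(im,C,10,100,-140,-45,5.); cv2.imwrite('pics/seg.png',t)
h=cv2.cvtColor(t,cv2.COLOR_BGR2HSV); m=((h[...,2]>115)&(h[...,1]>70)&(h[...,0]<30)).astype(np.uint8); m[:int(14.5*5)]=0
m=cv2.morphologyEx(m,cv2.MORPH_OPEN,np.ones((9,9),np.uint8)); c=max(cv2.findContours(m,0,2)[0],key=cv2.contourArea); r=cv2.minAreaRect(c)
print(np.array(r[1])/5,r[2],'x',100-r[0][1]/5,'y',-45-r[0][0]/5)
g=cv2.cvtColor(top(im,C,0,100,-136,-16,1.),cv2.COLOR_BGR2GRAY); g=cv2.resize(g,(20,50),interpolation=cv2.INTER_AREA)
print('y ',' '.join('%4d'%(-19-6*i) for i in range(20)))
for i,r in enumerate(g):
    if i<11 or 20<i<24 or i>33: print(99-2*i,' '.join('%4d'%v for v in r))
E
python3 seg.py
```

```text
15.5667 [ 0.642  -0.1422  0.0535] yaw 4.837107500617588 w 0.0024336595119931513 0.0 [0.6934 0.6775 0.3967] pan [ 0.0565 -0.1524]
(0.054, -0.15, -0.002, 4.8) [-0.0207 -0.02    0.4625] az 0.00020615278120885704
[59.8 83. ] 90.0 x 55.7 y -86.5
y   -19  -25  -31  -37  -43  -49  -55  -61  -67  -73  -79  -85  -91  -97 -103 -109 -115 -121 -127 -133
99  192  190  192  192  192  192  191  191  191  190  190  191  190  123   83   84   82   81   80   79
97  193  182  193  192  192  192  192  191  191  191  192  191  191  124   84   85   84   82   81   80
95  193  193  193  192  193  192  193  192  192  192  192  169  191  124   85   85   83   82   81   80
93  194  193  194  193  193  193  193  192  193  192  192  161  191  126   85   86   85   83   81   79
91  194  194  194  193  194  194  193  193  192  192  192  189  191  125   89   89   87   85   82   81
89  195  195  194  193  194  194  193  193  194  193  193  193  192  126  101  101   99   96   89   82
87  178  178  177  178  176  176  176  176  177  178  178  178  178  126  104  102  100   99   88   82
85  153  154  154  127  104  103   
[... 1628 characters left out ...]
21  119  119  119  119  118  118  118  119  106   61   60   62   56   79   58   48   46
11  122  121  120  119  117  117  117  116  116  115  115   70   58   59   62   54   52   50   47   44
9  120  119  118  117  116  116  115  115  114  114   89   56   56   56   54   54   51   48   46   42
7  119  119  117  116  116  114  114  114  114  108   59   56   55   55   54   53   50   47   44   42
5  119  119  118  118  116  116  115  115  115   74   54   53   54   53   53   53   48   45   44   40
3  119  119  118  119  117  116  116  117   97   52   53   52   54   52   54   52   46   44   41   39
1  118  118  118  117  116  116  115  112   61   50   51   51   51   51   52   51   46   44   42   40
```

The half brick is square and in line with the brick at x 26–84.5, with a 27 mm gap in y still to close. I'll descend beside it and push toward the brick.

Emit:
carry_out(
  targets=[-0.02, 0, 0.2, 0, 0, 0, 0, -0.02, 0, 0.38, 0, 0, 0, 0, -0.02, 0, 0.45, 0, 0, 0, 0, -0.02, 0, 0.45, 0, 0, 0, 0],
)

```text
t: 15.9
ee_pos: [0.6377, -0.1428, -0.0029]
eef_rot: [0.999, 0.042, -0.002, -0.001]
contact_force: [-0.2, 0.2, -0.4]
width: 0.005
finger_force: 0.0
```

Emit:
carry_out(
  targets=[0, -0.08, 0, 0, 0, 0, 0, 0, -0.14, 0, 0, 0, 0, 0, 0, -0.2, 0, 0, 0, 0, 0, 0, -0.25, 0, 0, 0, 0, 0, 0, -0.28, 0, 0, 0, 0, 0],
)

```text
t: 16.32
ee_pos: [0.6377, -0.1091, 0.0008]
eef_rot: [0.999, 0.042, 0.001, 0.0]
contact_force: [0.1, -1.4, 1.8]
width: -0.0
finger_force: 0.8
```

```bash
python3 seg.py | sed -n '1,2p;4,18p'
```

```text
16.3667 [ 0.6376 -0.1086  0.0007] yaw 4.834807882716357 w -0.00032271504656963915 0.09452106663957238 [ 0.535  -0.1436  0.253 ] pan [ 0.0548 -0.1186]
(0.054, -0.15, -0.002, 4.8) [-0.0072  0.2616  0.0221] az 0.00019337712620202613
y   -19  -25  -31  -37  -43  -49  -55  -61  -67  -73  -79  -85  -91  -97 -103 -109 -115 -121 -127 -133
99  183  180  183  183  183  182  183  182  183  182  183  182  181  113   78   77   76   74   74  105
97  184  170  184  184  183  183  183  183  183  183  183  183  182  113   79   78   75   75   75  106
95  184  184  184  184  184  183  184  185  184  184  183  159  182  114   80   78   76   74   76  104
93  185  184  184  184  184  184  184  185  185  184  183  156  183  115   79   78   75   75   76  104
91  185  185  185  185  185  184  185  185  184  184  184  181  182  116   91   81   76   74   78  104
89  186  186  185  185  185  185  185  186  186  184  184  184  183  121   92   81   77   76   81  100
87  172  171  171  171  172  172  172  172  172  172  172  171  171  118   94   81   77   74   76   76
85  143  145  145  118   98  125  135  134  134  134  132  131  129  126  116   84   80   78   76   75
83  204  204  205  143   97  186  202  201  199  198  198  196  194  192  170   87   82   78   76   75
81  214  214  214  147   97  199  216  215  215  214  213  212  210  207  183   90   83   77   76   74
79  213  214  214  147   97  199  216  215  215  214  209  208  209  206  182   90   81   77   75   74
57  210  209  209  156  107  188  207  213  212  211  210  208  208  207  175   55   85   60   62   57
55  209  209  211  149   99  199  212  212  212  210  210  209  207  207  168   53   86   59   63   52
53  209  211  212  146   95  198  212  211  211  210  209  208  207  206  157   52   95   72   64   46
```

About 9 mm is left, and it still sits square. I'll keep creeping until contact.

Emit:
carry_out(
  targets=[0, -0.03, 0, 0, 0, 0, 0, 0, -0.06, 0, 0, 0, 0, 0, 0, -0.075, 0, 0, 0, 0, 0, 0, -0.075, 0, 0, 0, 0, 0],
)

```text
t: 16.7
ee_pos: [0.6362, -0.1011, -0.0003]
eef_rot: [0.999, 0.041, 0.0, -0.0]
contact_force: [-0.5, -1.1, 0.0]
width: -0.001
finger_force: 0.0
```

Emit:
carry_out(
  targets=[0, -0.01, 0, 0, 0, 0, 0, 0, -0.02, 0, 0, 0, 0, 0, 0, -0.02, 0, 0, 0, 0, 0],
)

```text
t: 16.95
ee_pos: [0.6359, -0.1, -0.0004]
eef_rot: [0.999, 0.041, -0.0, 0.0]
contact_force: [1.2, -4.2, 1.4]
width: 0.002
finger_force: 1.7
```

```bash
python3 seg.py | sed -n '1p;3,5p;9,18p'
```

```text
17.0 [ 0.6359 -0.0999 -0.0004] yaw 4.691384012490157 w 0.002790226119390992 1.853465773165226 [ 0.494  -3.6761  0.5699] pan [ 0.0539 -0.1098]
[50.8 51.4] 90.0 x 60.2 y -70.7
y   -19  -25  -31  -37  -43  -49  -55  -61  -67  -73  -79  -85  -91  -97 -103 -109 -115 -121 -127 -133
99  178  174  178  178  178  179  178  178  177  178  177  177  176  109   75   73   71   85  100   83
91  180  181  180  180  180  181  180  180  180  179  178  174  177  111   75   73   71   85   94   74
89  181  181  181  181  182  181  182  180  181  179  179  178  176  113   76   74   73   86   84   71
87  167  167  167  168  167  167  167  168  168  168  167  167  166  107   76   74   72   81   71   70
85  131  132  133  111  119  118  118  118  116  115  113  111  108   90   79   77   75   74   72   72
83  193  194  194  156  184  182  181  180  178  176  176  174  172  107   81   78   75   73   71   71
81  206  207  208  172  211  210  209  208  207  206  205  203  200  118   83   77   73   71   71   71
79  207  207  207  171  211  210  209  208  207  203  204  201  199  119   81   76   72   71   71   72
57  203  204  205  175  187  207  206  204  204  203  202  201  199   92   68   58   78   39   93  100
55  204  205  206  172  207  206  205  205  204  202  202  201  199   82   68   57   80   34   87  100
53  204  205  206  172  207  206  205  204  203  202  202  200  199   74   68   65   88   33   81   98
```

Contact at about 4 N: the half brick now spans y −38 to −97, level with the back row's end. I'll back off, rise and verify with fine edge profiles.

Emit:
carry_out(
  targets=[0, 0.1, 0, 0, 0, 0, 0, 0, 0.2, 0, 0, 0, 0, 0, 0, 0.2, -0.3, 0, 0, 0, 0, -0.5, 0, -0.7, 0, 0, 0, 0, -0.9, -0.4, -1, 0, 0, 0, 0],
)

```text
t: 17.42
ee_pos: [0.5763, -0.0972, 0.0828]
eef_rot: [0.999, 0.039, 0.001, 0.0]
contact_force: [0.4, -0.0, 1.2]
width: -0.003
finger_force: 0.0
```

Emit:
carry_out(
  targets=[0, -0.3, 0, 0, 0, 0, 0, 0, -0.3, 0, 0, 0, 0, 0, 0, -0.3, 0, 0, 0, 0, 0, 0, -0.3, 0, 0, 0, 0, 0],
)

```text
t: 17.75
ee_pos: [0.5732, -0.0587, 0.0819]
eef_rot: [0.999, 0.041, -0.0, 0.0]
contact_force: [-0.2, -0.2, 0.1]
width: -0.001
finger_force: 0.0
```

```bash
cat > fin.py <<'E'
from h import *
st(); s=arm.get_state();im=cams.snapshot('wrist');C=cam('wrist',s); cv2.imwrite('pics/fin.png',im)
G=lambda x0,x1,y0,y1:cv2.cvtColor(top(im,C,x0,x1,y0,y1,5.),cv2.COLOR_BGR2GRAY)
P=lambda e:[(float(a),b) for a,b in e]
for y in (95,75,40,-5,-30,-44,-68,-92): print('y',y,P(edges(G(15,95,y-3,y+3),5,0,0,0,95)))
for x in (75,55,35): print('x',x,P(edges(G(x-3,x+3,-110,100),5,1,0,0,100)))
print('back',P(edges(G(92,98,-110,100),5,1,0,0,100)))
E
python3 fin.py
```

```text
17.75 [ 0.5732 -0.0587  0.0819] yaw 4.707276200526832 w -0.0008348541740925479 0.0 [-0.2499 -0.1857  0.1401] pan [-0.0051 -0.0635]
y 95 [(94.6, 37), (86.0, -10), (84.0, 9), (25.4, -8), (15.2, -21)]
y 75 [(94.8, 37), (86.2, -10), (84.6, 9), (26.8, -10), (15.2, -21)]
y 40 [(94.6, 35), (86.2, -8), (84.6, 9), (26.6, -10), (15.2, -21)]
y -5 [(94.8, 34), (86.2, -7), (84.8, 9), (26.0, -9), (15.2, -21)]
y -30 [(94.6, 35), (86.2, -7), (84.8, 9), (26.0, -10), (15.4, -21)]
y -44 [(94.8, 35), (86.0, -8), (84.6, 9), (25.8, -12), (15.4, -21)]
y -68 [(94.8, 35), (86.0, -8), (84.6, 9), (25.8, -13), (15.4, -20)]
y -92 [(94.8, 34), (86.0, -8), (84.0, 9), (25.8, -12), (15.2, -20)]
x 75 [(99.8, 34), (86.0, -5), (82.8, 15), (-35.0, -8), (-36.8, 12), (-95.2, -10), (-109.8, -15)]
x 55 [(99.6, 35), (86.6, -5), (82.8, 16), (-35.0, -8), (-36.8, 12), (-95.4, -11), (-109.8, -15)]
x 35 [(99.8, 34), (86.2, -6), (83.0, 14), (-34.8, -8), (-36.8, 11), (-95.4, -10), (-109.6, -20)]
back [(99.8, 37), (26.0, -6), (22.4, 12), (-95.8, -8), (-109.6, -14)]
```

All joints read 1.5–3.5 mm across the visible edges, both bricks are square, the lap is centred within about 0.5 mm, and the row ends are level. The arm is clear, so I'm handing in.

```bash
python3 -c "
from rig import arm
print(arm.hand_in())"
```

```text
the job is handed in; nothing more can be done
None
```

I laid the whole brick and the half brick and handed the job in at about 18 s of the 70 s; no verdict came back, but my last image measurements put joints at 1.5–3.5 mm, both bricks square, the lap centred within about 0.5 mm and the row ends level.

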